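# Cap the marking jig and strike its punch

### The arm

A 6-joint arm with a two-finger parallel gripper is mounted at the origin on the work surface. World frame = base frame: x ahead of the robot, y to its left, z up, the work surface at z = 0. Lengths are in m, angles in rad, forces in N, time in s.
With the tool pointing down it reaches from about 0.35 to 0.8 m from the base axis. Payload 7.3 kg.
Tool frame: the origin (TCP) lies at the very end of the fingers, on their centre line; the grasp point (between the pads) lies 19 mm behind it; z points along the fingers, y is the direction in which the jaws open and shut (so a half turn about z gives the same grasp; the last joint's range is limited). The gripper opens to 85 mm and grips with 20 to 120 N. Pads are 22 mm wide; open, the fingers measure 114 mm over their backs; the gripper's body (76 mm by 85 mm) begins 54 mm behind the grasp point. The pads swing forward as they close: fully open they stand 13 mm farther back than shut.
Start: joints at [-1.347, 0.342, 1.524, -0, 1.275, -0.146], TCP at [0.19, -0.49, 0.231] pointing down, gripper open.
Joint ranges: [-2.53, 2.53], [-0.77, 2.02], [0.04, 2.7], [-1, 4.14], [0.28, 2.66], [-3.11, 3.11]. Speed limits (rad/s): [2.57, 2.57, 3.14, 3.14, 3.14, 3.14].

### API

Orientations are given as a rotation vector (axis times angle).
In Python, from workcell import robot gives the robot as it stands. The module is installed in compiled form; this text tells all that it offers.
- The arm moves only by the tool servo_tool, never from a script. Its argument "motion" is one flat list of numbers, 7 for each row, row after row: the turn, a rotation vector about the tool's x, y, z in degrees, then the shift along the tool's x, y, z in cm, then the finger opening in cm, from 0 to 8.54. A call has 1 to 5 rows; each row is the pose to reach, as a shift and turn from the pose measured when the call began, along the tool's axes at that moment; what a row does not reach only later rows make up. A row lasts 1/8 s, in which the tool goes at most 62.5 mm and 10.7 degrees, less where a joint would pass 70% of its speed; a pose out of reach is approached as far as the arm can. A call with a gripper value outside its range is refused whole. The fingers move at their own pace and stop on an object; the grip force is fixed at half the most. Time passes only in rows, so rows that repeat a pose let the fingers close. It gives the time, the measured TCP pose, the force and the opening at its end, in the units of the state.
- robot.sense(): the state, without advancing time (a new reading comes with each control period).
- robot.read_camera(name): name is "scene" or "side" or "wrist"; returns the picture (480x640x3 uint8, red, green, blue); there is no depth.
- robot.camera_model(name): a dict with "intrinsics" (3x3 intrinsics, pixels), "extrinsics" (4x4, takes a point from camera to world coordinates); the wrist camera has in their place "mount" (4x4, takes a point from camera to tool coordinates, whose origin is the TCP and whose axes are the flange's). Camera axes: x right, y up, looking along -z (the intrinsics and any distortion apply to the point x, -y, -z); pixel columns grow to the right and rows downward; lengths in m; the calibration is good to about 2 mm. A picture is of the moment at which its call begins: read the wrist's pose just before it. camera_model takes no time and is no camera call.
- robot.close_job(): hands the job in, once; it reports no verdict.
Trained networks look in the newest picture that a camera, given by its name, has taken for a name from the list of things; names that differ only in an ending like _2 or _b are one class to them, and where a whole thing is asked for, a point or a joint stands for the part that bears it (a point fixed in the world has none). Each returns a list of dicts, best first, with "conf" (0 to 1); they miss things now and then, are a little off and sometimes report something else, mostly with a low value. They report only what shows in the picture. A call takes as long as a camera call.
- robot.spot_in(target, camera): "extent" ([left, top, right, bottom] as shares, 0 to 1, of the picture: columns of its width, rows of its height, round what is visible of it).
- robot.pinpoint(target, camera): "location" ([column, row] as shares, 0 to 1, of the picture: columns of its width, rows of its height: a listed point, or the origin of a listed thing).
The state is a dict: "clock": time; "joints": joint angles; "qvel": joint speeds; "joint_efforts": joint torques, N m; "position": TCP position; "eef_rot": TCP orientation; "wrist_force": force on the tool from outside, world axes, zero at the start; "wrist_torque": the same for the moment, N m; "opening": finger opening in m.
Only numpy, scipy, OpenCV 4.12 (cv2) and the standard library are available. Lean on these libraries where they do the work, as an engineer would, in place of code of your own. Each camera call takes 0.05 s, during which the arm holds its last target. There are 200 camera calls.

### The job

Two screw-cap marking jigs stand on the dial plate with their caps swung aside; only one has a white housing in its pot. Swing that jig's cap over its pot as far as the arm goes (first screwing it up if it hangs too low to pass over the neck) and screw it clockwise fully home, and only then strike the sprung steel punch on top of the cap right down with the mallet (not with the gripper) and let it spring back. Finally stand the mallet back on its face on the black mat, leaving the other jig and everything else as it is.

Things in the scene. Friction and masses are not known exactly. Their poses are not given: they have to be found in the camera images.
- pot: the jig to use: round blue pot (80 mm, flange 100 mm) with a threaded aluminium neck (60 mm outside, top 45 mm above the origin), in it a white round housing (49 mm, top 38 mm above the origin). Origin: centre of its underside, on the dial's top. A steel post 16 mm thick stands 70 mm from the pot's axis on its -x side and carries the cap's arm. Fixed; left or right of the other jig
- pot_post (a point): the arm's swing axis (vertical): centre of the post at the height of the arm's top face (72 mm above the pot's underside). The arm is a flat aluminium bar 20 mm wide, 10 mm thick; it runs 70 mm from this axis to the cap's axis and stays at this height
- swing (a joint): arm angle, rad: 0 = cap exactly over the pot (end stop, arm along the pot's +x), growing anticlockwise from above to 1.9. Stays where left; 1.5 N at the cap moves it. Cap axis = pot_post + 70 mm * (cos, sin)(pot yaw + swing). A cap not raised by 6 mm (joint cap above 1.5) hits the neck with its skirt
- cap (a joint): turn of the cap's screw in the arm, rad: 0 = screwed fully home (end stop), up to 2.7 = fully raised. Clockwise from above lowers the cap, 4 mm per rad; stays where left (0.12 N m). It is relative to the arm: a gripper that holds the cap while the arm swings must turn with the arm
- cap_grip (a point): where to take the cap from above: on its axis, 4 mm below the top of its grip, a black round knurled knob 44 mm across and 25 mm tall above the arm (3 mm clear of the arm when home, more when raised); moves with the cap. Under the arm the spindle carries an aluminium disc 74 mm across whose skirt goes over the pot's neck. The punch sticks out of the middle of the knob
- punch_top (a point): centre of the top of the sprung steel punch, a button 20 mm across on a 12 mm stem, in the middle of the grip; its top is 24 mm above the grip's top (28 mm above cap_grip)
- punch (a joint): how far the punch is pressed down, m: 0 = up, 0.010 = right down; needs about 12 N, springs back
- pot2: the other jig, of the same make, its pot empty: leave it alone. Origin and axes as for pot
- cap2_grip (a point): grip point of the other jig's cap, as cap_grip; leave alone
- dial: round aluminium dial plate 320 mm across, top 42 mm above the bench, carrying both jigs 170 mm apart along its y axis. Origin: centre, at bench height. Fixed. With it goes an upright bracket on the bench, centred at (50, -190) mm in its frame, 40 by 12 mm, 150 mm tall, with a black sensor at 125 mm height pointing to +y up to y = -150 mm
- mallet: small mallet standing on a face of its white round head (44 mm across, 70 mm tall, dark steel band), wooden handle sticking out level. Origin: centre of the head's lower face. The handle runs along -x to 150 mm from the origin, its middle line 35 mm above the origin, 18 mm wide (y), 24 mm tall (z). About 0.4 kg, centre of mass 10 mm from the head's axis. Take the handle 60 mm from the origin
- mat: black rubber mat 200 by 200 mm, 3 mm thick, fixed on the bench. Origin: centre of its underside
- screwdriver: screwdriver lying on the mat beside the mallet, 150 mm long along its x axis; leave alone
- bottle: small white bottle standing on the bench, 40 mm across, 100 mm tall, origin under its centre; leave alone
- housing: spare white housing lying on the dial, 49 mm across, 18 mm tall, origin under its centre; leave alone

How it is judged:
By the outcome, as a careful person would: the job done as asked, in the order asked, and still so for the second after the job is handed in, with the robot touching nothing.
It also fails if it takes over 67 s, if anything falls off the work surface, if the arm or the gripper's body presses on something with over 40 N, if the wrist force passes 120 N, or if a joint passes its speed limit or range.

## Working session

There is one attempt and no reset: what is moved stays moved. The work goes in short steps, Python scripts to look and compute and a tool call to move; the robot and the scene stay as the last step left them, time stands still between calls to the robot, and variables do not carry over. Pictures are saved under pics/ and viewed, about 8 in all and at most 12, crops included, and the job is handed in when it is done.

Besides the shell and the picture viewer there is one more tool, called as name(argument=value, ...) on one line, values as JSON. servo_tool: Moves the arm, as the interface text tells. Its arguments: {"type":"object","properties":{"motion":{"type":"array"}},"required":["motion"]}

```bash
mkdir -p pics; cat > h.py <<'E'
import numpy as np, cv2
from scipy.spatial.transform import Rotation as R
from workcell import robot
def snap(c,name=None):
    s=robot.sense(); im=robot.read_camera(c)
    if name: cv2.imwrite('pics/'+name+'.png',im[:,:,::-1])
    return s,im
def cam(c,s=None):
    m=robot.camera_model(c); K=np.array(m['intrinsics'])
    if 'extrinsics' in m: E=np.array(m['extrinsics'])
    else:
        T=np.eye(4);T[:3,:3]=R.from_rotvec(s['eef_rot']).as_matrix();T[:3,3]=s['position'];E=T@np.array(m['mount'])
    return K,E,m
def ray(c,px,s=None):
    K,E,m=cam(c,s); d=np.linalg.inv(K)@[px[0],px[1],1]; d=E[:3,:3]@(d*[1,-1,-1]); return E[:3,3],d
def onz(c,px,z,s=None):
    o,d=ray(c,px,s); return o+d*(z-o[2])/d[2]
def proj(c,P,s=None):
    K,E,m=cam(c,s); p=np.linalg.inv(E)@np.r_[P,1]; p=K@(p[:3]*[1,-1,-1]); return p[:2]/p[2]
def pin(t,c): return [(round(d['conf'],2),np.round(np.array(d['location'])*[640,480],1)) for d in robot.pinpoint(t,c)][:3]
def tri(obs):
    A=np.zeros((3,3));b=np.zeros(3)
    for o,d in obs:
        d=d/np.linalg.norm(d);M=np.eye(3)-np.outer(d,d);A+=M;b+=M@o
    return np.linalg.solve(A,b)
E
python3 - <<'E'
from h import *
s,a=snap('scene'); _,b=snap('side')
cv2.imwrite('pics/a.png',a[:,:,::-1]);cv2.imwrite('pics/b.png',b[:,:,::-1])
for c in('scene','side'):
    m=robot.camera_model(c); print(c,{k:np.round(v,3).tolist() if not isinstance(v,str) else v for k,v in m.items()})
    for t in ['pot','pot_post','cap_grip','cap2_grip','punch_top','dial','mallet','mat','pot2','screwdriver','bottle','housing']: print(t,pin(t,c))
print({k:np.round(v,3).tolist() for k,v in robot.camera_model('wrist').items() if not isinstance(v,str)})
print(robot.sense()['clock'], s['eef_rot'])
E
```

```text
scene {'intrinsics': [[485.939, 0.0, 314.34], [0.0, 485.939, 240.932], [0.0, 0.0, 1.0]], 'extrinsics': [[0.57, -0.555, 0.606, 1.166], [0.821, 0.38, -0.425, -0.493], [0.006, 0.74, 0.673, 0.764], [0.0, 0.0, 0.0, 1.0]]}
pot [(0.82, array([335.5, 247.2])), (0.69, array([200.3, 293.3])), (0.66, array([393.3, 213.6]))]
pot_post [(0.7, array([398.5, 253.4])), (0.66, array([374.7, 178.4]))]
cap_grip [(0.63, array([398.7, 158.1]))]
cap2_grip [(0.65, array([338.9, 180.1]))]
punch_top [(0.6, array([402.4, 152.1])), (0.23, array([168.6, 310.8]))]
dial [(0.83, array([365.7, 246.9])), (0.34, array([337.2, 249.4]))]
mallet [(0.92, array([217.3, 293.1])), (0.5, array([392.4, 216.7]))]
mat [(0.71, array([201.5, 293.7]))]
pot2 [(0.82, array([335.5, 247.2])), (0.69, array([200.3, 293.3])), (0.66, array([393.3, 213.6]))]
screwdriver [(0.89, array([166.5, 309.8]))]
bottle []
housing [(0.64, array([399.9, 251.7])), (0.5, array([366. , 247.2]))]
side {'intrinsics': [[587.297, 0.0, 321.13], [0.0, 587.297, 242.653], [0.0, 0.0, 1.0]], 'extrinsics': [[-0.982, 0.119, -0.149, 0.444], [-0.189, -0.506, 0.842, 0.824], [0.025, 0.854, 0.519, 0.67], [0.0, 0.0, 0.0, 1.0]]}
pot [(0.94, array([325.7, 369.1])), (0.84, array([334.6, 297.4]))]
pot_post [(0.68, array([374.3, 330.2]))]
cap_grip [(0.77, array([363.7, 345. ]))]
cap2_grip [(0.82, array([382.3, 275.5]))]
punch_top [(0.53, array([361. , 330.6]))]
dial []
mallet [(0.57, array([385. , 245.6]))]
mat [(0.74, array([392.5, 242.1]))]
pot2 [(0.94, array([325.7, 369.1])), (0.84, array([334.6, 297.4]))]
screwdriver [(0.86, array([394.3, 227.3]))]
bottle [(0.55, array([279.7, 236.6]))]
housing [(0.82, array([273.9, 329.8]))]
{'intrinsics': [[427.779, 0.0, 321.154], [0.0, 427.779, 234.258], [0.0, 0.0, 1.0]], 'mount': [[-0.0, 0.946, 0.324, 0.084], [1.0, 0.0, -0.001, 0.0], [-0.001, 0.324, -0.946, -0.142], [0.0, 0.0, 0.0, 1.0]]}
1.3 [-3.08654577e+00 -5.77280120e-01  1.08476217e-04]
```

```bash
ls . pics
```

```text
.:
h.py
pics

pics:
a.png
b.png
```

View pics/a.png

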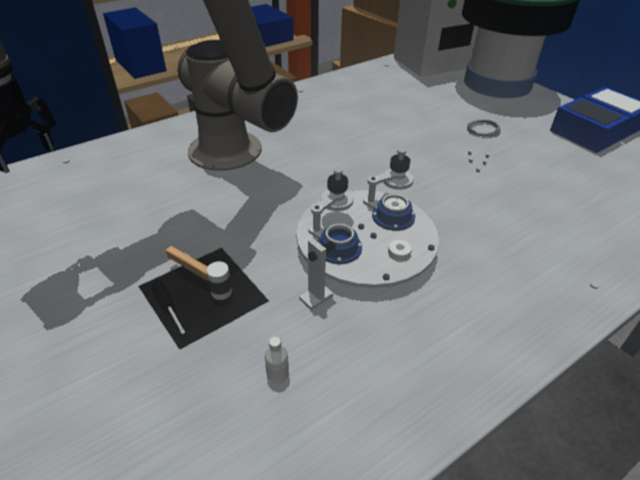

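View pics/b.png

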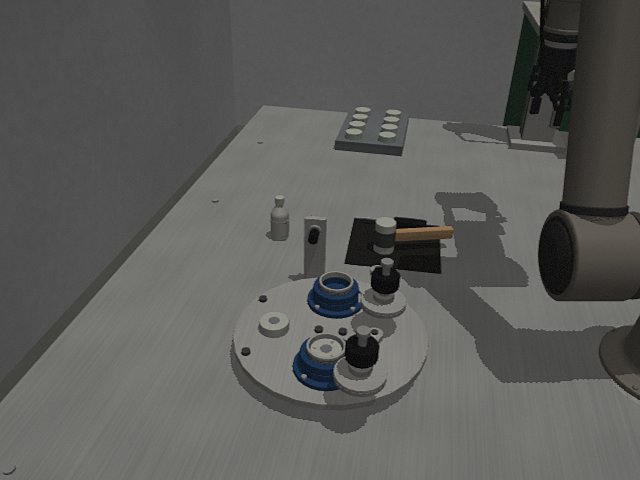

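The scene view shows the filled jig at about (394,208) with its cap at (400,160). The empty jig is at (340,240) with its cap at (338,183), and the mallet head is at (220,280) with its handle towards (170,250). In the side view the filled pot is at (325,355) with its cap at (361,350), and the empty pot is at (336,290). The sensor bracket is next to the empty jig.

```bash
python3 - <<'E'
from h import *
r=lambda x:np.round(x,4)
for n,sc,si,z in [('pot',(393.3,213.6),(325.7,369.1),.042),('pot2',(335.5,247.2),(334.6,297.4),.042),('mallet',(217.3,293.1),(385,245.6),.003),('mat',(201.5,293.7),(392.5,242.1),0),('post',(374.7,178.4),(374.3,330.2),.114),('cap',(398.7,158.1),(363.7,345),None),('cap2',(338.9,180.1),(382.3,275.5),None),('ptop',(402.4,152.1),(361,330.6),None),('screwd',(166.5,309.8),(394.3,227.3),.01)]:
    t=tri([ray('scene',sc),ray('side',si)])
    print(n,'tri',r(t), *( [r(onz('scene',sc,z)),r(onz('side',si,z))] if z is not None else []))
for n,px,z in [('handle end',(170,250),.038),('dial',(365.7,246.9),0)]: print(n,r(onz('scene',px,z)))
E
```

```text
pot tri [0.5463 0.1699 0.0451] [0.5421 0.1725 0.042 ] [0.5479 0.1677 0.042 ]
pot2 tri [ 0.5636 -0.0117  0.0458] [ 0.5584 -0.0094  0.042 ] [ 0.5657 -0.015   0.042 ]
mallet tri [ 0.499  -0.2709  0.0056] [ 0.499  -0.2697  0.003 ] [ 0.4978 -0.2777  0.003 ]
mat tri [ 0.4827 -0.2973  0.0029] [ 0.4793 -0.2967  0.    ] [ 0.4833 -0.3013  0.    ]
post tri [0.4827 0.154  0.1174] [0.4823 0.1572 0.114 ] [0.481  0.1476 0.114 ]
cap tri [0.4883 0.2219 0.1483]
cap2 tri [0.4809 0.0534 0.1489]
ptop tri [0.4953 0.221  0.1698]
screwd tri [ 4.829e-01 -3.726e-01  2.000e-04] [ 0.488  -0.3749  0.01  ] [ 0.4843 -0.3509  0.01  ]
handle end [ 0.359  -0.3087  0.038 ]
dial [0.5616 0.0769 0.    ]
```

```bash
cat >> h.py <<'E'
def yaw(s): 
    x=R.from_rotvec(s['eef_rot']).as_matrix()[:,0]; return np.arctan2(x[1],x[0])
def Rdown(y): return R.from_matrix(np.array([[np.cos(y),np.sin(y),0],[np.sin(y),-np.cos(y),0],[0,0,-1]]))
def rel(P,y,s=None,Rt=None):
    "pose target -> tool-frame row (deg, cm)"
    s=s or robot.sense(); R0=R.from_rotvec(s['eef_rot']); Rt=Rt or Rdown(y)
    d=R0.inv().apply(np.array(P)-s['position'])*100; t=(R0.inv()*Rt).as_rotvec(degrees=True)
    return np.round(np.r_[t,d],2).tolist()
def st(s=None):
    s=s or robot.sense(); print('t',round(s['clock'],2),'p',np.round(s['position'],4),'yaw',round(yaw(s),3),'j',np.round(s['joints'],2),'F',np.round(s['wrist_force'],1),'T',np.round(s['wrist_torque'],2),'op',round(s['opening'],4))
E
python3 -c "
from h import *
st();print(rel([.46,-.28,.23],yaw(robot.sense())))"
```

```text
t 1.3 p [ 0.1898 -0.4895  0.2313] yaw 0.37 j [-1.35  0.34  1.52 -0.    1.28 -0.15] F [-0.4  0.3  0.6] T [-0.07  0.02 -0.01] op 0.0854
[0.0, 0.0, 0.0, 32.77, -9.77, 0.13]
```

servo_tool(motion=[0,0,0,17,-5,0,8.5,0,0,0,32.8,-9.8,0,8.5,0,0,0,32.8,-9.8,0,8.5,0,0,0,32.8,-9.8,0,8.5,0,0,0,32.8,-9.8,0,8.5])

```text
clock: 1.92
position: [0.4381, -0.2966, 0.2315]
eef_rot: [3.087, 0.577, 0.0]
wrist_force: [0.8, -0.2, 0.4]
opening: 0.085
```

servo_tool(motion=[0,0,0,3,0,0,8.5,0,0,0,3,0,0,8.5])

```text
clock: 2.17
position: [0.4676, -0.2844, 0.2313]
eef_rot: [3.086, 0.583, 0.001]
wrist_force: [-0.2, -1.3, -0.6]
opening: 0.0847
```

```bash
python3 -c "
from h import *
s,im=snap('wrist','m1');st(s)
for t in ['mallet','mat','screwdriver']: 
  for c,p in pin(t,'wrist'): print(t,c,p,np.round(onz('wrist',p,.003,s),4))
print(rel([.50,.17,.30],2.15))"
```

```text
t 2.17 p [ 0.4676 -0.2844  0.2313] yaw 0.373 j [-0.69  0.38  1.46 -0.    1.3   0.51] F [-0.2 -1.3 -0.6] T [-0.03  0.02  0.02] op 0.0847
mallet 0.92 [306.4 145.4] [ 0.498  -0.2599  0.003 ]
mat 0.84 [338.6 179. ] [ 0.4812 -0.2964  0.003 ]
mat 0.49 [306.7 143.9] [ 0.4993 -0.2597  0.003 ]
mat 0.21 [419.9 200.9] [ 0.4893 -0.3713  0.003 ]
screwdriver 0.74 [419.4 203.6] [ 0.4869 -0.3719  0.003 ]
[0.01, 0.04, -102.07, 19.68, -41.31, -6.88]
```

servo_tool(motion=[0,0,-10,3,-6,-6,8.5,0,0,-20,5,-11,-7,8.5,0,0,-30,8,-17,-7,8.5,0,0,-40,11,-22,-7,8.5,0,0,-50,13,-27,-7,8.5])

```text
clock: 3.0
position: [0.4886, 0.006, 0.3017]
eef_rot: [2.552, 1.83, 0.001]
wrist_force: [0.4, 0.4, -0.5]
opening: 0.0848
```

```bash
python3 -c "
from h import *
st();print(rel([.50,.17,.30],2.15))"
```

```text
t 3.0 p [0.4886 0.006  0.3017] yaw 1.244 j [-0.14  0.23  1.49 -0.    1.42  0.18] F [ 0.4  0.4 -0.5] T [-0.02 -0.03  0.04] op 0.0848
[0.06, 0.06, -51.89, 15.9, -4.18, 0.16]
```

View pics/m1.png

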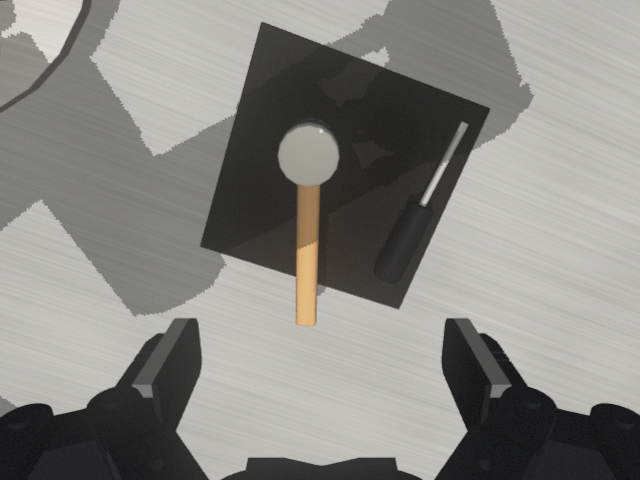

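The wrist view shows the mallet head top centred at (308,154). The handle runs straight down to (306,325), so it lies almost along the tool's x axis, and the screwdriver is well clear on the right. I'll move on to the jig.

servo_tool(motion=[0,0,-10,4,-1,0,8.5,0,0,-20,8,-2,0,8.5,0,0,-30,12,-3,0,8.5,0,0,-40,16,-4,0,8.5,0,0,-51,16,-4,0,8.5])

```text
clock: 3.62
position: [0.5019, 0.1715, 0.3015]
eef_rot: [1.511, 2.753, 0.0]
wrist_force: [0.9, -0.5, 0.1]
opening: 0.0849
```

servo_tool(motion=[0,0,-1,0,0,0,8.5])

```text
clock: 3.75
position: [0.5018, 0.1708, 0.3015]
eef_rot: [1.489, 2.765, -0.0]
wrist_force: [-0.6, -0.6, 0.2]
opening: 0.0853
```

```bash
python3 -c "
from h import *
s=dict(position=[0.4676,-0.2844,0.2313],eef_rot=[3.086, 0.583, 0.001])
for p,z in [((308.5,154),.073),((308,188),.05),((306,325),.05)]: print(np.round(onz('wrist',p,z,s),4))
s,im=snap('wrist','j1');st(s)
for t in ['pot','pot_post','cap_grip','cap2_grip','punch_top','dial']: 
  for c,p in pin(t,'wrist'): print(t,c,p,np.round(onz('wrist',p,dict(pot=.042,pot_post=.114,dial=0).get(t,.142),s),4))
"
```

```text
[ 0.501  -0.2621  0.073 ]
[ 0.4732 -0.2716  0.05  ]
[ 0.3602 -0.3127  0.05  ]
t 3.75 p [0.5018 0.1708 0.3015] yaw 2.154 j [ 0.18  0.31  1.38 -0.    1.45 -0.4 ] F [-0.6 -0.6  0.2] T [ 0.02 -0.01  0.01] op 0.0853
pot 0.92 [357.3 213.1] [0.5495 0.1626 0.042 ]
pot 0.71 [283.5 344.4] [ 0.5677 -0.0034  0.042 ]
pot_post 0.8 [284.9 203.4] [0.4801 0.1515 0.114 ]
cap_grip 0.58 [349.  140.2] [0.4913 0.2218 0.142 ]
cap2_grip 0.94 [206.6 315.4] [0.4745 0.0465 0.142 ]
punch_top 0.7 [351.7 149.1] [0.4963 0.2178 0.142 ]
dial 0.69 [314.2 268. ] [0.5557 0.0751 0.    ]
dial 0.52 [358.7 214.6] [0.5616 0.1539 0.    ]
```

View pics/j1.png

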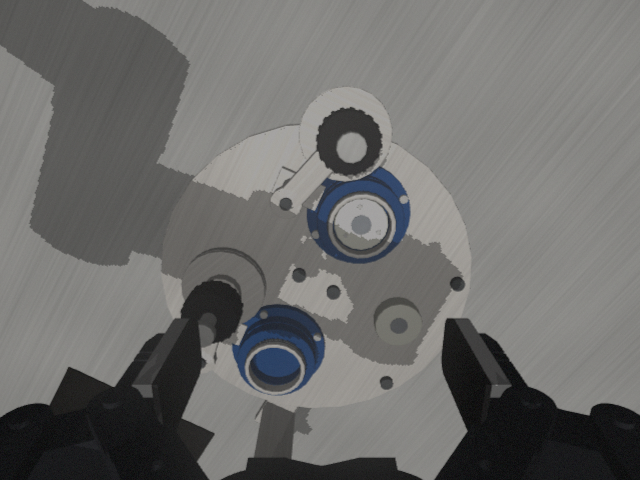

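The wrist view shows the filled pot at (361,222), the post end at (286,203), and the cap knob at (349,143) with its punch top at (352,148). The cap disc overlaps the edge of the pot's flange. I'll fit the jig parameters to all three views.

```bash
cat > fit.py <<'E'
from h import *
from scipy.optimize import least_squares
sw=dict(position=[0.5018,0.1708,0.3015],eef_rot=[1.489,2.765,0])
O=[('wrist','pot',(357.3,213.1),1),('wrist','pot2',(283.5,344.4),1),('wrist','post',(284.9,203.4),1),('wrist','grip',(349,140.2),1),('wrist','ptop',(351.7,148),1),
('scene','pot',(393.3,213.6),1),('scene','post',(374.7,178.4),1),('scene','grip',(398.7,158.1),1),('scene','ptop',(402.4,152.1),1),
('side','pot',(325.7,369.1),.5),('side','post',(374.3,330.2),1),('side','grip',(363.7,345),1),('side','ptop',(361,330.6),1),('scene','pot2',(335.5,247.2),.5),('side','pot2',(334.6,297.4),.5)]
def model(p):
    x,y,w,q,c=p[:5]; e=np.array([np.cos(w),np.sin(w)]); n=np.array([-e[1],e[0]])
    pot=np.r_[x,y,.042]; post=np.r_[pot[:2]-.07*e,.114]; a=w+q
    g=np.r_[post[:2]+.07*np.array([np.cos(a),np.sin(a)]),.138+.004*c]
    return dict(pot=pot,post=post,grip=g,ptop=g+[0,0,.028],pot2=np.r_[pot[:2]-.17*n,.042])
def f(p):
    m=model(p)
    return np.concatenate([k*(proj(c,m[t],sw)-px) for c,t,px,k in O])
if __name__=='__main__':
    r=least_squares(f,[.549,.163,.12,1.2,1.5],loss='soft_l1',f_scale=2)
    print(np.round(r.x,4)); m=model(r.x); print({k:np.round(v,4).tolist() for k,v in m.items()})
    for (c,t,px,k),e in zip(O,r.fun.reshape(-1,2)): print(c,t,np.round(proj(c,m[t],sw)-px,1))
    C=np.linalg.inv(r.jac.T@r.jac); print('sd',np.round(np.sqrt(np.diag(C))*2,4))
E
python3 fit.py
```

```text
[0.5492 0.1613 0.1236 1.279  1.7958]
{'pot': [0.5492, 0.1613, 0.042], 'post': [0.4798, 0.1527, 0.114], 'grip': [0.4915, 0.2217, 0.1452], 'ptop': [0.4915, 0.2217, 0.1732], 'pot2': [0.5702, -0.0074, 0.042]}
wrist pot [-1.1  0.9]
wrist pot2 [-0.1  3.7]
wrist post [ 0.3 -1.5]
wrist grip [0.3 0.8]
wrist ptop [ 0.4 -1.6]
scene pot [-1.6  3.3]
scene post [-2.2  0.1]
scene grip [1.1 2.1]
scene ptop [-1.1 -2.4]
side pot [-0.1 -3. ]
side post [0.5 2.3]
side grip [-1.7  1. ]
side ptop [ 2.3 -0.9]
scene pot2 [4.  2.7]
side pot2 [-3.2  2.2]
sd [0.0012 0.0011 0.0121 0.0287 0.6851]
```

```bash
python3 -c "
from h import *
st();print(rel([.4915,.2217,.22],3.1))"
```

```text
t 4.1 p [0.5019 0.171  0.3016] yaw 2.153 j [ 0.18  0.31  1.38 -0.    1.45 -0.4 ] F [-0.1 -0.6 -0.4] T [ 0.02 -0.05 -0.06] op 0.0851
[0.01, 0.06, -54.27, 4.81, 1.91, 8.15]
```

servo_tool(motion=[0,0,-10,1,0.4,1.5,8.5,0,0,-20,2,0.8,3,8.5,0,0,-30,3,1.2,5,8.5,0,0,-40,4,1.6,7,8.5,0,0,-50,4.8,1.9,8.1,8.5])

```text
clock: 4.72
position: [0.4911, 0.2216, 0.2195]
eef_rot: [-0.175, -3.136, 0.001]
wrist_force: [-0.4, -0.5, -0.4]
opening: 0.0854
```

servo_tool(motion=[0,0,-4,0,0,0,8.5,0,0,-4,0,0,0,8.5])

```text
clock: 4.97
position: [0.491, 0.2215, 0.2193]
eef_rot: [-0.068, -3.14, 0.001]
wrist_force: [0.2, -0.7, 0.1]
opening: 0.0855
```

```bash
python3 -c "
from h import *
s,im=snap('wrist','j2');st(s)
for t in ['pot','pot_post','cap_grip','punch_top']: 
  for c,p in pin(t,'wrist'): print(t,c,p,np.round(onz('wrist',p,dict(pot=.042,pot_post=.114,punch_top=.173).get(t,.145),s),4))
print(rel([.4915,.2217,.122],3.1))
"
```

```text
t 4.97 p [0.491  0.2215 0.2193] yaw 3.098 j [ 0.28  0.38  1.51 -0.    1.26 -1.25] F [ 0.2 -0.7  0.1] T [-0.    0.03  0.02] op 0.0855
pot 0.77 [ 53.1 297.2] [ 0.5628 -0.0053  0.042 ]
pot 0.68 [255.9 272.5] [0.5477 0.1652 0.042 ]
pot 0.16 [321.7 272.1] [0.5496 0.2187 0.042 ]
pot_post 0.85 [204.2 220.6] [0.4807 0.1506 0.114 ]
cap_grip 0.6 [321.6 250.1] [0.4909 0.2212 0.145 ]
cap_grip 0.6 [183.9 378.7] [0.5704 0.1345 0.145 ]
punch_top 0.74 [321.9 275. ] [0.4929 0.2213 0.173 ]
[-0.03, 0.01, -0.08, -0.03, 0.03, 9.77]
```

View pics/j2.png

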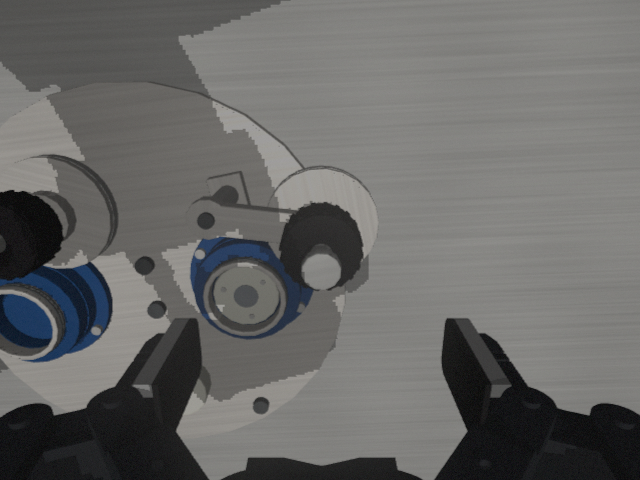

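The view shows the punch top at (322,271) and the knob at (321,245), so the gripper is centred on the cap sideways. I'll descend and grip.

servo_tool(motion=[0,0,0,0,0,5,8.5,0,0,0,0,0,9.7,8.5,0,0,0,0,0,9.7,4.0,0,0,0,0,0,9.7,4.0,0,0,0,0,0,9.7,4.0])

```text
clock: 5.85
position: [0.4927, 0.2214, 0.1254]
eef_rot: [0.067, 3.137, -0.0]
wrist_force: [-0.6, -2.8, 2.4]
opening: 0.042
```

servo_tool(motion=[0,0,0,0,0,0,3.5,0,0,0,0,0,0,3.5])

```text
clock: 6.1
position: [0.4926, 0.2214, 0.1257]
eef_rot: [0.068, 3.136, -0.0]
wrist_force: [-0.2, -1.3, -3.8]
opening: 0.0422
```

```bash
python3 -c "
from h import *
st()"
```

```text
t 6.1 p [0.4926 0.2214 0.1257] yaw 3.098 j [ 0.28  0.47  1.63 -0.    1.03 -1.25] F [-0.2 -1.3 -3.8] T [-0.11  0.11  0.01] op 0.0422
```

servo_tool(motion=[0,0,-7,0,0,-0.05,3.5,0,0,-14,0,0,-0.1,3.5,0,0,-21,0,0,-0.15,3.5])

```text
clock: 6.48
position: [0.4924, 0.2218, 0.1272]
eef_rot: [-0.511, 3.096, 0.0]
wrist_force: [-0.5, 1.0, -6.3]
opening: 0.0419
```

```bash
python3 -c "
from h import *
st()"
```

```text
t 6.47 p [0.4924 0.2218 0.1272] yaw -2.815 j [ 0.28  0.47  1.63 -0.    1.03 -1.62] F [-0.5  1.  -6.3] T [ 0.45  0.16 -0.13] op 0.0419
```

servo_tool(motion=[0,0,-8,0,0,-0.05,3.5,0,0,-16,0,0,-0.1,3.5,0,0,-24,0,0,-0.16,3.5])

```text
clock: 6.85
position: [0.4919, 0.2223, 0.1289]
eef_rot: [-1.15, 2.92, 0.001]
wrist_force: [-1.2, 1.0, -5.1]
opening: 0.0424
```

```bash
python3 -c "
from h import *
st()"
```

```text
t 6.85 p [0.4919 0.2223 0.1289] yaw -2.391 j [ 0.28  0.47  1.63  0.    1.04 -2.04] F [-1.2  1.  -5.1] T [ 0.37  0.32 -0.18] op 0.0424
```

servo_tool(motion=[0,0,-8,0,0,-0.05,3.5,0,0,-16,0,0,-0.1,3.5,0,0,-24,0,0,-0.16,3.5])

```text
clock: 7.22
position: [0.4863, 0.2268, 0.1296]
eef_rot: [1.733, -2.618, -0.02]
wrist_force: [-15.1, 28.5, -4.1]
opening: 0.042
```

```bash
python3 -c "
from h import *
st()"
```

```text
t 7.22 p [0.4863 0.2268 0.1296] yaw -1.972 j [ 0.29  0.47  1.63  0.01  1.05 -2.46] F [-15.1  28.5  -4.1] T [ 4.73  2.52 -1.42] op 0.042
```

servo_tool(motion=[0,0,0,0,0,0,8.5,0,0,0,0,0,0,8.5,0,0,0,0,0,0,8.5])

```text
clock: 7.6
position: [0.4871, 0.2267, 0.1302]
eef_rot: [1.733, -2.62, -0.019]
wrist_force: [-0.2, -0.0, 0.1]
opening: 0.085
```

```bash
python3 -c "
from h import *
st();print(rel([.4915,.2215,.129],4.40))"
```

```text
t 7.6 p [0.4871 0.2267 0.1302] yaw -1.973 j [ 0.29  0.47  1.63  0.01  1.05 -2.46] F [-0.2 -0.   0.1] T [ 0.06 -0.03  0.03] op 0.085
[0.57, 0.39, -5.14, 0.31, -0.61, 0.11]
```

servo_tool(motion=[0.6,0.4,-5,0.3,-0.6,0.1,8.5,0.6,0.4,-5,0.3,-0.6,0.1,8.5,0.6,0.4,-5,0.3,-0.6,0.1,3.5,0.6,0.4,-5,0.3,-0.6,0.1,3.5,0.6,0.4,-5,0.3,-0.6,0.1,3.5])

```text
clock: 8.22
position: [0.4912, 0.2219, 0.1295]
eef_rot: [-1.845, 2.543, -0.0]
wrist_force: [-1.8, 0.5, 3.3]
opening: 0.0425
```

```bash
cat > arc.py <<'E'
# rows for swinging from measured pose: rotate about post by k*step (cw), tool frame
from h import *
import sys
post=np.array([.4798,.1522]); step=np.radians(float(sys.argv[1])); n=int(sys.argv[2])
s=robot.sense(); st(s); p=s['position']; y=yaw(s)
v=p[:2]-post; print('r',np.hypot(*v),'arm angle',np.arctan2(v[1],v[0]))
for k in range(1,n+1):
    a=-k*step; q=post+np.array([[np.cos(a),-np.sin(a)],[np.sin(a),np.cos(a)]])@v
    print(rel([*q,p[2]],y+a,s))
E
python3 arc.py 9 5
```

```text
t 8.22 p [0.4912 0.2219 0.1295] yaw -1.886 j [ 0.28  0.47  1.63  0.    1.04 -2.54] F [-1.8  0.5  3.3] T [ 0.18  0.34 -0.19] op 0.0425
r 0.07060077404135595 arm angle 1.4085597087638817
[-0.01, 0.01, 9.0, -0.08, -1.1, 0.0]
[-0.01, 0.02, 18.0, 0.01, -2.21, 0.0]
[-0.01, 0.02, 27.0, 0.27, -3.29, 0.0]
[-0.01, 0.02, 36.0, 0.7, -4.31, 0.0]
[-0.0, 0.02, 45.0, 1.28, -5.25, 0.0]
```

servo_tool(motion=[0,0,9,-0.08,-1.1,0,3.5,0,0,18,0,-2.2,0,3.5,0,0,27,0.27,-3.3,0,3.5,0,0,36,0.7,-4.3,0,3.5])

```text
clock: 8.72
position: [0.5299, 0.2022, 0.1296]
eef_rot: [-0.961, 2.991, 0.001]
wrist_force: [-1.3, 0.6, 1.3]
opening: 0.0423
```

```bash
python3 arc.py 8 5
```

```text
t 8.72 p [0.5299 0.2022 0.1296] yaw -2.52 j [ 0.23  0.52  1.55  0.    1.08 -1.96] F [-1.3  0.6  1.3] T [ 0.19  0.33 -0.04] op 0.0423
r 0.07078890573483675 arm angle 0.7843390899256879
[0.05, 0.02, 8.0, -0.09, -0.98, -0.0]
[0.05, 0.01, 16.0, -0.05, -1.97, -0.0]
[0.05, 0.01, 24.0, 0.14, -2.94, -0.0]
[0.05, 0.01, 32.0, 0.45, -3.88, -0.0]
[0.05, 0.0, 40.0, 0.9, -4.76, -0.0]
```

servo_tool(motion=[0,0,8,-0.09,-1.0,0,3.5,0,0,16,-0.05,-2.0,0,3.5,0,0,24,0.14,-2.95,0,3.5,0,0,32,0.45,-3.9,0,3.5,0,0,37,0.7,-4.4,0,3.5])

```text
clock: 9.35
position: [0.5499, 0.1629, 0.1296]
eef_rot: [-0.045, -3.141, -0.004]
wrist_force: [-2.8, 17.7, -0.9]
opening: 0.0423
```

```bash
python3 arc.py 2 3
```

```text
t 9.35 p [0.5499 0.1629 0.1296] yaw 3.113 j [ 0.15  0.53  1.53  0.    1.09 -1.39] F [-2.8 17.7 -0.9] T [3.33 0.4  0.1 ] op 0.0423
r 0.07087900119256771 arm angle 0.15109404625287065
[0.15, -0.02, 2.0, -0.04, -0.24, -0.0]
[0.15, -0.02, 4.0, -0.07, -0.49, -0.0]
[0.15, -0.02, 6.0, -0.09, -0.74, -0.0]
```

servo_tool(motion=[0,0,10,0,-0.03,0.07,3.5,0,0,20,0,-0.03,0.14,3.5,0,0,30,0,-0.03,0.21,3.5,0,0,40,0,-0.03,0.28,3.5,0,0,50,0,-0.03,0.35,3.5])

```text
clock: 9.98
position: [0.5495, 0.1629, 0.126]
eef_rot: [-1.375, -2.822, -0.003]
wrist_force: [-1.6, 1.9, 1.7]
opening: 0.0419
```

```bash
python3 arc.py 2 1
```

```text
t 9.97 p [0.5495 0.1629 0.126 ] yaw 2.235 j [ 0.15  0.53  1.53  0.    1.08 -0.51] F [-1.6  1.9  1.7] T [0.17 0.23 0.14] op 0.0419
r 0.07054584020441634 arm angle 0.15210800284568077
[0.06, -0.16, 2.0, -0.21, -0.12, -0.0]
```

Turning smoothly (Tz ≈ 0.14, thread friction only). Continuing.

servo_tool(motion=[0,0,10,0,0,0.07,3.5,0,0,20,0,0,0.14,3.5,0,0,30,0,0,0.21,3.5,0,0,40,0,0,0.28,3.5,0,0,50,0,0,0.35,3.5])

```text
clock: 10.6
position: [0.5491, 0.1629, 0.1225]
eef_rot: [-2.444, -1.969, -0.0]
wrist_force: [-2.4, -0.3, 1.8]
opening: 0.0424
```

```bash
python3 arc.py 2 1
```

```text
t 10.6 p [0.5491 0.1629 0.1225] yaw 1.356 j [0.15 0.53 1.54 0.   1.07 0.37] F [-2.4 -0.3  1.8] T [-0.03  0.33  0.12] op 0.0424
r 0.07008073211977058 arm angle 0.15314339295661847
[-0.14, -0.12, 2.0, -0.23, 0.08, -0.0]
```

servo_tool(motion=[0,0,10,0,0,0.07,3.5,0,0,20,0,0,0.14,3.5,0,0,30,0,0,0.21,3.5,0,0,40,0,0,0.28,3.5,0,0,48,0,0,0.33,3.5])

```text
clock: 11.22
position: [0.5487, 0.1631, 0.1191]
eef_rot: [-3.035, -0.797, 0.003]
wrist_force: [-1.6, 1.2, 1.8]
opening: 0.0422
```

```bash
python3 arc.py 2 1
```

```text
t 11.22 p [0.5487 0.1631 0.1191] yaw 0.514 j [0.15 0.54 1.54 0.   1.06 1.21] F [-1.6  1.2  1.8] T [0.2  0.25 0.11] op 0.0422
r 0.06972660739456887 arm angle 0.15707735434783782
[-0.2, 0.06, 2.0, -0.09, 0.23, -0.0]
```

servo_tool(motion=[0,0,5,0,0,0.04,3.5,0,0,10,0,0,0.07,3.5,0,0,13,0,0,0.09,3.5])

```text
clock: 11.6
position: [0.5486, 0.1633, 0.1186]
eef_rot: [-3.107, -0.45, 0.003]
wrist_force: [-1.3, -0.1, 3.7]
opening: 0.0425
```

```bash
python3 arc.py 2 1
```

```text
t 11.6 p [0.5486 0.1633 0.1186] yaw 0.288 j [0.15 0.54 1.54 0.   1.06 1.44] F [-1.3 -0.1  3.7] T [0.11 0.17 1.35] op 0.0425
r 0.06972192097274016 arm angle 0.1592458764887092
[-0.13, 0.09, 2.0, -0.04, 0.24, -0.0]
```

Tz has jumped to 1.35 N m after about 2.8 rad, so the cap is against the home stop. I'll release and rise.

servo_tool(motion=[0,0,0,0,0,0,8.5,0,0,0,0,0,0,8.5,0,0,0,0,0,0,8.5,0,0,0,0,0,-6,8.5,0,0,0,0,0,-12,8.5])

```text
clock: 12.22
position: [0.5485, 0.1629, 0.2394]
eef_rot: [-3.107, -0.45, 0.006]
wrist_force: [0.8, -0.3, 0.3]
opening: 0.0848
```

servo_tool(motion=[0,0,0,-2,0,-5,8.5,0,0,0,-2,0,-5,8.5])

```text
clock: 12.48
position: [0.5304, 0.1572, 0.2943]
eef_rot: [-3.107, -0.45, -0.008]
wrist_force: [0.5, 0.6, -0.6]
opening: 0.0849
```

```bash
python3 -c "
from h import *
s,im=snap('wrist','j3');st(s)
for t in ['pot','pot_post','cap_grip','punch_top']: 
  for c,p in pin(t,'wrist'): print(t,c,p,np.round(onz('wrist',p,dict(pot=.042,pot_post=.114,punch_top=.166).get(t,.138),s),4))
print(rel([.44,-.283,.15],yaw(s)), rel([.44,-.283,.15],.35))
"
```

```text
t 12.47 p [0.5304 0.1572 0.2943] yaw 0.288 j [0.15 0.35 1.33 0.   1.45 1.43] F [ 0.5  0.6 -0.6] T [0.01 0.01 0.02] op 0.0849
pot 0.98 [499.3 200.1] [ 0.5635 -0.0093  0.042 ]
pot 0.75 [322.1 161.1] [0.5512 0.1621 0.042 ]
pot 0.32 [311.8 261.7] [0.4526 0.1435 0.042 ]
pot_post 0.61 [309.7 263.2] [0.4796 0.1515 0.114 ]
cap_grip 0.78 [323.2 185.2] [0.5494 0.1609 0.138 ]
punch_top 0.83 [322.3 194.1] [0.5493 0.1616 0.166 ]
[-0.18, 0.39, -0.01, -20.93, 39.71, 13.79] [-0.19, 0.38, -3.57, -20.93, 39.71, 13.79]
```

View pics/j3.png

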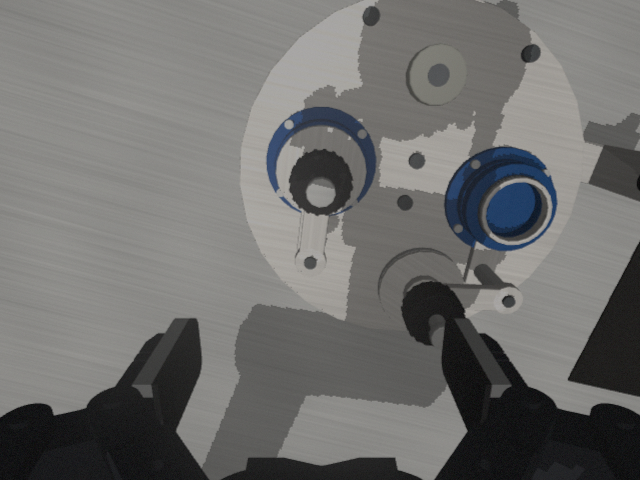

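The cap now sits over the pot, with the knob at (321,182) and the arm straight down to the post at (310,262). The other jig is untouched. Next is the mallet.

servo_tool(motion=[0,0,0,-2.7,5,0,8.5,0,0,0,-5.4,10,0,8.5,0,0,0,-8,15.5,0,8.5,0,0,-1.5,-11,21,2,8.5,0,0,-3,-13.8,26.5,5,8.5])

```text
clock: 13.35
position: [0.4726, -0.1298, 0.2407]
eef_rot: [-3.094, -0.532, 0.011]
wrist_force: [1.3, -0.1, 0.0]
opening: 0.085
```

```bash
python3 -c "
from h import *
st();print(rel([.447,-.2815,.115],.346))"
```

```text
t 13.35 p [ 0.4726 -0.1298  0.2407] yaw 0.341 j [-0.42  0.27  1.59 -0.    1.28  0.81] F [ 1.3 -0.1  0. ] T [-0.02 -0.08  0.01] op 0.085
[-0.21, 0.38, -0.3, -7.4, 13.49, 12.57]
```

servo_tool(motion=[0,0,0,-2.5,4.5,3,6,0,0,0,-5,9,8,5,0,0,0,-7.4,13.5,12,5,-0.2,0.4,0,-7.4,13.5,12,5,-0.2,0.4,0,-7.4,13.5,12.6,5])

```text
clock: 13.98
position: [0.4467, -0.2815, 0.1138]
eef_rot: [-3.095, -0.53, 0.001]
wrist_force: [0.1, 0.4, 0.6]
opening: 0.0496
```

```bash
python3 -c "
from h import *
s,im=snap('wrist');st(s)
p=pin('mallet','wrist');print(p,np.round(onz('wrist',p[0][1],.003,s),4))
cv2.imwrite('pics/m2.png',im[:,:,::-1])
print(rel([.447,-.2815,.017],.346))"
```

```text
t 13.97 p [ 0.4467 -0.2815  0.1138] yaw 0.339 j [-0.71  0.47  1.68  0.    0.99  0.52] F [0.1 0.4 0.6] T [-0.    0.06 -0.01] op 0.0496
[(0.97, array([315.8, 138.3]))] [ 0.4986 -0.2603  0.003 ]
[-0.06, -0.0, -0.25, -0.06, 0.1, 9.76]
```

View pics/m2.png

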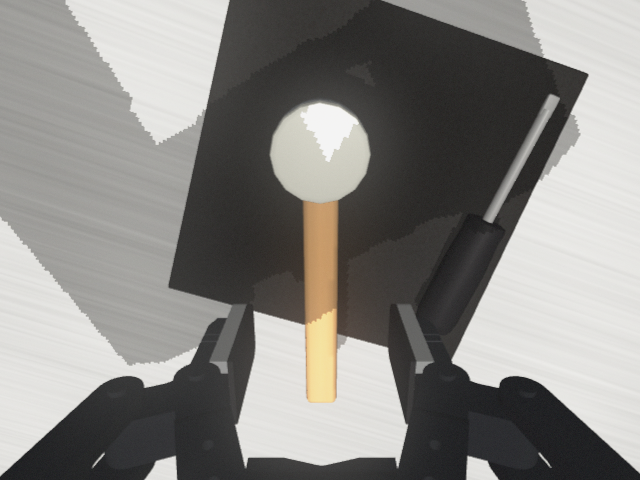

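The handle is centred at column 321 between the fingers, with the head at (320,152) and the screwdriver clear. I'll descend and grip.

servo_tool(motion=[0,0,0,0,0,5,5,0,0,0,0,0,9.7,5,0,0,0,0,0,9.7,5,0,0,0,0,0,9.7,1,0,0,0,0,0,9.7,1])

```text
clock: 14.7
position: [0.4485, -0.2809, 0.02]
eef_rot: [3.094, 0.535, 0.004]
wrist_force: [1.6, 1.4, 5.9]
opening: 0.017
```

servo_tool(motion=[0,0,0,0,0,0,1,0,0,0,0,0,0,1,0,0,0,0,0,0,1])

```text
clock: 15.08
position: [0.4484, -0.281, 0.0202]
eef_rot: [3.094, 0.534, 0.004]
wrist_force: [-1.2, 0.9, 0.7]
opening: 0.0174
```

```bash
python3 -c "
from h import *
s=dict(position=[0.4467,-0.2815,0.1138],eef_rot=[-3.095,-.53,.001])
print(onz('wrist',(320,152),.073,s),onz('wrist',(321,401),.05,s))
st()"
```

```text
[ 0.50135206 -0.26222457  0.073     ] [ 0.3619796  -0.31179357  0.05      ]
t 15.07 p [ 0.4484 -0.281   0.0202] yaw 0.342 j [-0.71  0.61  1.76  0.    0.77  0.52] F [-1.2  0.9  0.7] T [ 0.05  0.22 -0.05] op 0.0174
```

servo_tool(motion=[0,0,0,0,0,-3,1,0,0,0,0,0,-8,1,0,0,0,0,0,-13,1,0,0,0,0,0,-18,1,0,0,0,0,0,-22,1])

```text
clock: 15.7
position: [0.4476, -0.2806, 0.242]
eef_rot: [3.093, 0.534, 0.004]
wrist_force: [0.6, 0.9, -4.6]
opening: 0.0173
```

```bash
python3 -c "
from h import *
st();print(rel([.4954,.1454,.25],.3))"
```

```text
t 15.7 p [ 0.4476 -0.2806  0.242 ] yaw 0.342 j [-0.71  0.34  1.5   0.    1.3   0.52] F [ 0.6  0.9 -4.6] T [-0.06  0.12 -0.01] op 0.0173
[0.17, -0.13, 2.4, 18.79, -38.53, -0.87]
```

servo_tool(motion=[0,0,0,1.5,-3,-0.5,1,0,0,0,3.5,-7,-0.8,1,0,0,0,5.5,-11.5,-0.8,1,0,0,0,7.7,-16,-0.8,1,0,0,0,10,-20.5,-0.8,1])

```text
clock: 16.32
position: [0.4725, -0.0524, 0.2492]
eef_rot: [3.094, 0.533, 0.003]
wrist_force: [1.5, -0.4, -4.6]
opening: 0.0168
```

servo_tool(motion=[0,0,0.5,2.2,-4.5,0,1,0,0,1,4.4,-9,0,1,0,0,1.5,6.3,-13,0,1,0,0,2,7.7,-16,0,1,0,0,2.4,8.4,-17.4,0,1])

```text
clock: 16.95
position: [0.4928, 0.1412, 0.2483]
eef_rot: [3.104, 0.471, 0.0]
wrist_force: [-0.1, -0.2, -4.6]
opening: 0.0169
```

```bash
python3 -c "
from h import *
s,im=snap('wrist','k1');_,b=snap('side');st(s)
cv2.imwrite('pics/k2.png',b[200:440,220:520,::-1].repeat(2,0).repeat(2,1))
print(pin('mallet','side'),pin('mallet','wrist'))
y=yaw(s); h=np.r_[s['position'][:2]+.0561*np.array([np.cos(y),np.sin(y)]),s['position'][2]-.0172]
print('expected head face',h, proj('side',h), 'top wrist',proj('wrist',h+[0,0,.07],s))
print(rel([.4954,.1454,.21],.3))"
```

```text
t 16.95 p [0.4928 0.1412 0.2483] yaw 0.301 j [ 0.13  0.31  1.53 -0.    1.31  1.4 ] F [-0.1 -0.2 -4.6] T [-0.07  0.13 -0.02] op 0.0169
[(0.84, array([333.3, 261.6]))] [(0.57, array([314.6, 170.6]))]
expected head face [0.54638901 0.15782964 0.2311151 ] [332.07370944 261.71587446] top wrist [319.28533075 221.83685121]
[0.16, -0.02, -0.02, 0.4, -0.55, 3.85]
```

View pics/k2.png

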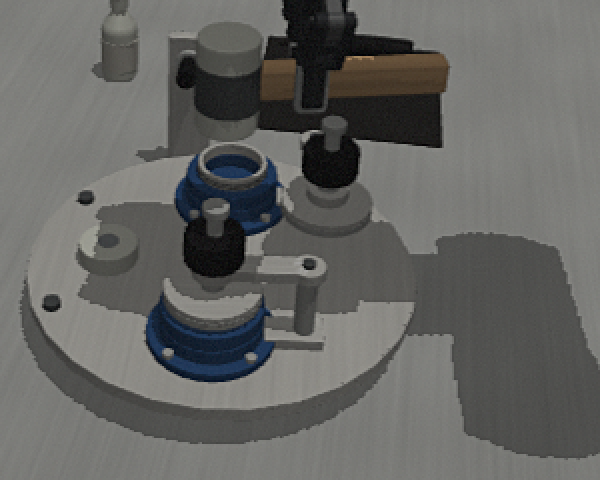

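View pics/k1.png

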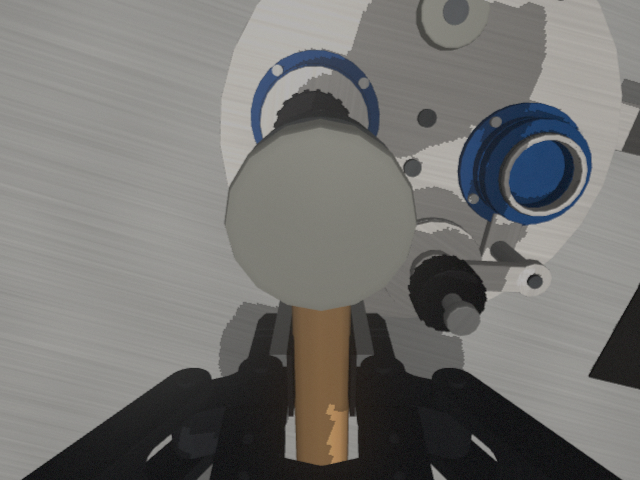

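The side view shows the cap fully seated on the pot and the mallet held level. Its detected origin (333,262) matches the predicted (332,262). In the wrist view the head is in line above the knob. I'll centre it, come down and strike.

servo_tool(motion=[0,0,0,0.4,-0.5,2,1,0.2,0,0,0.4,-0.55,4,1,0.2,0,0,0.4,-0.55,5,1,0.2,0,0,0.4,-0.55,5.2,1])

```text
clock: 17.65
position: [0.4953, 0.1445, 0.1962]
eef_rot: [-3.106, -0.467, 0.001]
wrist_force: [0.5, 0.0, -4.9]
opening: 0.0171
```

```bash
python3 -c "
from h import *
st();print(rel([.4954,.1454,.1722],.3));print(proj('side',[.549,.162,.166]))"
```

```text
t 17.65 p [0.4953 0.1445 0.1962] yaw 0.298 j [0.13 0.36 1.6  0.   1.18 1.41] F [ 0.5  0.  -4.9] T [-0.04  0.22  0.01] op 0.0171
[-0.04, 0.04, -0.09, 0.03, -0.08, 2.4]
[328.18316509 301.42838087]
```

servo_tool(motion=[0,0,0,0,-0.1,2.4,1,0,0,0,0,-0.1,2.4,1])

```text
clock: 17.9
position: [0.4966, 0.1453, 0.1737]
eef_rot: [-3.106, -0.466, -0.006]
wrist_force: [-0.2, -0.7, 7.0]
opening: 0.0174
```

```bash
python3 -c "
from h import *
st()
s,b=snap('side')
cv2.imwrite('pics/k3.png',cv2.resize(b[240:360,270:430,::-1],(800,600)))"
```

```text
t 17.9 p [0.4966 0.1453 0.1737] yaw 0.298 j [0.14 0.38 1.64 0.   1.12 1.41] F [-0.2 -0.7  7. ] T [-0.04 -0.21 -0.02] op 0.0174
```

servo_tool(motion=[0,0,0,0,0,0.4,1,0,0,0,0,0,0.4,1])

```text
clock: 18.2
position: [0.4972, 0.1453, 0.1729]
eef_rot: [-3.106, -0.467, -0.01]
wrist_force: [-4.3, -0.0, 7.1]
opening: 0.0171
```

```bash
python3 -c "
from h import *
st()
s,b=snap('side')
cv2.imwrite('pics/k3.png',cv2.resize(b[240:360,270:430,::-1],(800,600)))"
```

```text
t 18.2 p [0.4972 0.1453 0.1729] yaw 0.298 j [0.14 0.38 1.64 0.   1.12 1.41] F [-4.3 -0.   7.1] T [0.   0.42 0.03] op 0.0171
```

View pics/k3.png

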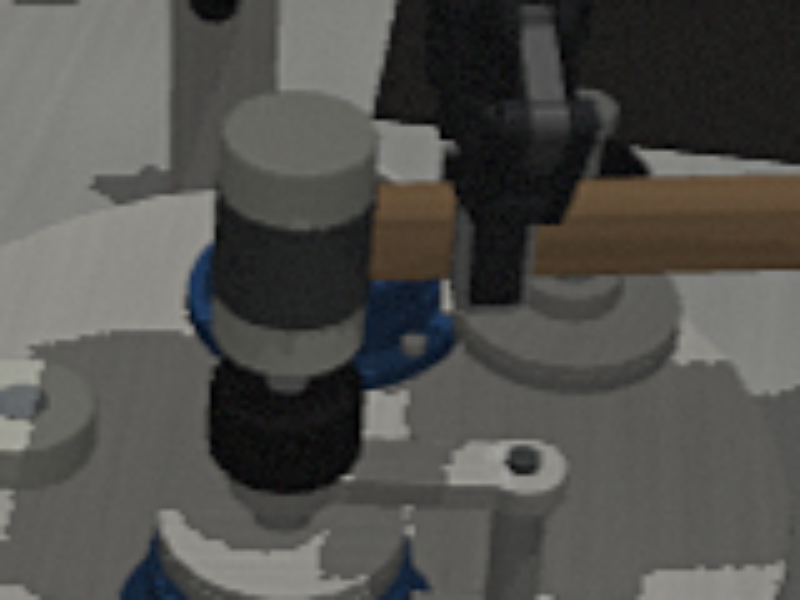

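The side view shows the head pressing on the punch (290,380) just above the knob, with the punch partly in. The force is about 12 N, so I'll press further.

servo_tool(motion=[0,0,0,0,0,1.0,1,0,0,0,0,0,1.0,1])

```text
clock: 18.5
position: [0.4965, 0.145, 0.1665]
eef_rot: [3.106, 0.467, 0.011]
wrist_force: [-12.9, -3.0, 18.1]
opening: 0.0173
```

```bash
python3 -c "
from h import *
st()"
```

```text
t 18.5 p [0.4965 0.145  0.1665] yaw 0.298 j [ 0.14  0.39  1.65 -0.    1.1   1.41] F [-12.9  -3.   18.1] T [-0.31  1.62  0.05] op 0.0173
```

servo_tool(motion=[0,0,0,0,0,0.7,1,0,0,0,0,0,0.7,1])

```text
clock: 18.75
position: [0.4958, 0.1447, 0.1637]
eef_rot: [3.106, 0.468, 0.012]
wrist_force: [-15.5, -3.9, 21.7]
opening: 0.0168
```

```bash
python3 -c "
from h import *
st()
s,b=snap('side'); print(pin('mallet','side'))
cv2.imwrite('pics/k4.png',cv2.resize(b[240:360,270:430,::-1],(800,600)))"
```

```text
t 18.75 p [0.4958 0.1447 0.1637] yaw 0.299 j [ 0.14  0.39  1.66 -0.    1.09  1.41] F [-15.5  -3.9  21.7] T [-0.24  1.68  0.12] op 0.0168
[(0.78, array([330.8, 306.8]))]
```

View pics/k4.png

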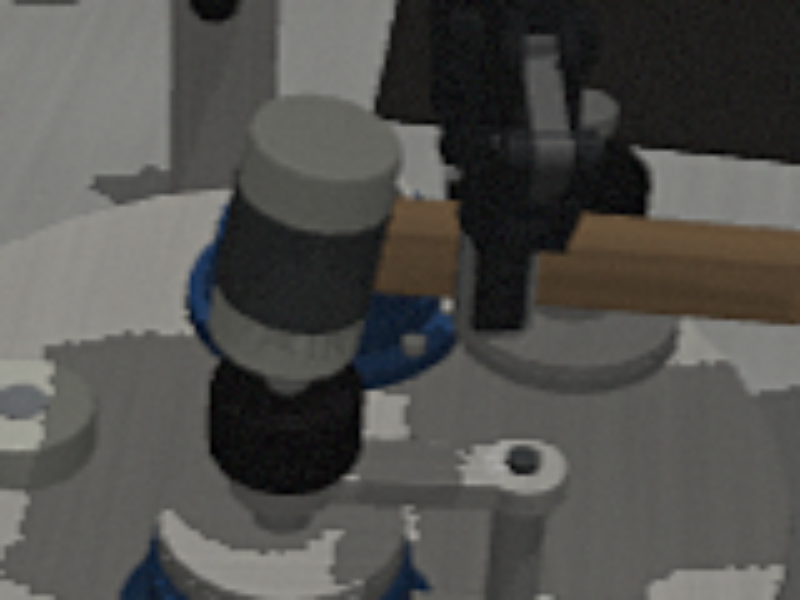

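Between the last two pictures the force rose from 12 N to about 27 N on the mallet, while the punch stayed at (290,382). So it is hard down, and the mallet has tilted roughly 8–10° in the grip. I'll lift off and let the punch spring back.

servo_tool(motion=[0,0,0,0,0,-2,1,0,0,0,0,0,-5,1,0,0,0,0,0,-8,1,0,0,0,0,0,-8.5,1])

```text
clock: 19.35
position: [0.4961, 0.1447, 0.2514]
eef_rot: [3.106, 0.467, 0.02]
wrist_force: [0.1, -0.4, -4.3]
opening: 0.0168
```

```bash
cat > tilt.py <<'E'
from h import *
s=robot.sense(); b=robot.read_camera('side'); sc=robot.read_camera('scene'); st(s)
cv2.imwrite('pics/t_side.png',b[:,:,::-1])
print(pin('mallet','side'),'punch',pin('punch_top','side'))
# wooden handle mask: orange-ish
hsv=cv2.cvtColor(b,cv2.COLOR_RGB2HSV); m=((hsv[...,0]>6)&(hsv[...,0]<22)&(hsv[...,1]>90)&(hsv[...,2]>50)).astype(np.uint8)
n,l,stt,ce=cv2.connectedComponentsWithStats(m); big=[i for i in range(1,n) if stt[i,4]>40]
print('blobs',[stt[i].tolist() for i in big])
ys,xs=np.nonzero(np.isin(l,big)); 
edge=lambda f: np.polyfit(*np.array([(x,f(ys[xs==x])) for x in np.unique(xs)]).T,1)
# centre line via column medians, robust
P=np.array([(x,(ys[xs==x].min()+ys[xs==x].max())/2,np.ptp(ys[xs==x])) for x in np.unique(xs)]); P=P[abs(P[:,2]-np.median(P[:,2]))<3]
k=np.polyfit(P[:,0],P[:,1],1); print('img slope',k[0],'n',len(P))
R0=R.from_rotvec(s['eef_rot']); p=np.array(s['position']); g=p-R0.apply([0,0,.0178])
for t in range(-4,17,2):
    # pitch of the mallet in the grip: head (tool +x) up = towards -z tool
    u=R0.apply([np.cos(np.radians(t)),0,-np.sin(np.radians(t))])
    a=proj('side',g-u*.02); c=proj('side',g-u*.09); print(t,round((c[1]-a[1])/(c[0]-a[0]),4),end=' | ')
E
python3 tilt.py
```

```text
t 19.35 p [0.4961 0.1447 0.2514] yaw 0.299 j [ 0.14  0.3   1.52 -0.    1.3   1.41] F [ 0.1 -0.4 -4.3] T [-0.06  0.18  0.01] op 0.0168
[(0.56, array([328.1, 254.4]))] punch [(0.72, array([324.6, 303.5]))]
blobs [[348, 225, 18, 22, 311], [382, 229, 60, 24, 1115]]
img slope 0.08999221183800667 n 64
-4 -0.0845 | -2 -0.0543 | 0 -0.024 | 2 0.0065 | 4 0.0372 | 6 0.0683 | 8 0.0998 | 10 0.1317 | 12 0.1643 | 14 0.1976 | 16 0.2317 |
```

```bash
cat > place.py <<'E'
from h import *
import sys
h=float(sys.argv[1]); th=float(sys.argv[2]); y=.342
Rt=Rdown(y)*R.from_euler('y',-th,degrees=True)
g=np.array([.5013,-.2622,.003+h+.0367])-.0561*np.array([np.cos(y),np.sin(y),0])
P=g+Rt.apply([0,0,.0195]); st(); print(P,rel(P,y,Rt=Rt))
E
python3 place.py .20 7.4
```

```text
t 19.55 p [0.4944 0.1445 0.2475] yaw 0.299 j [ 0.14  0.31  1.53 -0.    1.3   1.41] F [-0.9  0.5 -4.9] T [-0.09  0.23  0.02] op 0.0171
[ 0.44608292 -0.28185666  0.22036241] [-0.08, -7.7, -2.48, -17.18, 39.32, 2.68]
```

servo_tool(motion=[0,-1,0,-1.4,3,0,1,0,-2,-0.5,-3,7,-0.2,1,0,-3,-1,-5,11.5,-0.2,1,0,-4,-1.5,-7,16,-0.2,1,0,-5,-2,-9,20.5,0,1])

```text
clock: 20.18
position: [0.468, -0.0793, 0.2461]
eef_rot: [3.083, 0.52, -0.13]
wrist_force: [0.9, -0.3, -4.4]
opening: 0.0169
```

```bash
python3 place.py .12 7.4
```

```text
t 20.18 p [ 0.468  -0.0793  0.2461] yaw 0.334 j [-0.3   0.28  1.57 -0.05  1.36  0.95] F [ 0.9 -0.3 -4.4] T [-0.01  0.06  0.02] op 0.0169
[ 0.44608292 -0.28185666  0.14036241] [-0.12, -2.58, -0.44, -7.79, 18.43, 11.25]
```

servo_tool(motion=[0,-1,0,-1.9,4.5,1,1,0,-1.5,0,-3.8,9,3,1,0,-2,0,-5.7,13.5,6,1,0,-2.6,-0.4,-7.2,17,9,1,0,-2.6,-0.4,-7.8,18.4,11.2,1])

```text
clock: 20.8
position: [0.4447, -0.2832, 0.1381]
eef_rot: [3.072, 0.526, -0.204]
wrist_force: [0.1, 0.7, -3.4]
opening: 0.0173
```

servo_tool(motion=[0,0,0,0,0,0.5,1,0,0,0,0,0,0.5,1])

```text
clock: 21.05
position: [0.4437, -0.2826, 0.1324]
eef_rot: [3.074, 0.527, -0.206]
wrist_force: [-0.3, -0.0, -4.1]
opening: 0.0174
```

```bash
sed -i 's/P=P\[abs.*$/P=P[abs(P[:,2]-np.median(P[:,2]))<3]/' tilt.py; python3 tilt.py; echo; python3 - <<'E'
from h import *
s=robot.sense()
R0=R.from_rotvec(s['eef_rot']); x=R0.as_matrix()[:,0]; print('tool x pitch deg',np.degrees(np.arcsin(x[2])))
E
python3 place.py .03 7.4; python3 place.py .001 7.4
```

```text
t 21.05 p [ 0.4437 -0.2826  0.1324] yaw 0.34 j [-0.65  0.49  1.59 -0.12  1.14  0.64] F [-0.3 -0.  -4.1] T [-0.    0.04  0.03] op 0.0174
[(0.94, array([391.6, 199.4])), (0.47, array([278.4, 235.4]))] punch [(0.63, array([325.1, 300.8]))]
blobs [[424, 179, 38, 14, 454], [402, 180, 11, 14, 123]]
img slope -0.04649724123898847 n 47
-4 -0.2316 | -2 -0.1992 | 0 -0.167 | 2 -0.1348 | 4 -0.1025 | 6 -0.0702 | 8 -0.0376 | 10 -0.0048 | 12 0.0283 | 14 0.0619 | 16 0.096 | 
tool x pitch deg -7.4768075820235005
t 21.25 p [ 0.4447 -0.2829  0.1341] yaw 0.341 j [-0.65  0.49  1.58 -0.12  1.14  0.64] F [ 0.7 -0.5 -4. ] T [ 0.05 -0.02 -0.01] op 0.0171
[ 0.44608292 -0.28185666  0.05036241] [-0.19, 0.08, -0.08, 1.25, -0.03, 8.28]
t 21.25 p [ 0.4447 -0.2829  0.1341] yaw 0.341 j [-0.65  0.49  1.58 -0.12  1.14  0.64] F [ 0.7 -0.5 -4. ] T [ 0.05 -0.02 -0.01] op 0.0171
[ 0.44608292 -0.28185666  0.02136241] [-0.19, 0.08, -0.08, 1.63, -0.02, 11.15]
```

Two independent measurements give a tilt of 7.4°, and the tool is pitched −7.5°, so the mallet is level. I'll lower it.

servo_tool(motion=[0,0,0,0.6,0,4,1,0,0,0,1.1,0,8,1,0,0,0,1.5,0,10.3,1,0,0,0,1.6,0,10.8,1,0,0,0,1.6,0,10.8,1])

```text
clock: 21.88
position: [0.447, -0.2822, 0.0258]
eef_rot: [3.07, 0.528, -0.2]
wrist_force: [0.2, -0.8, -3.6]
opening: 0.0169
```

```bash
python3 place.py 0 7.4
```

```text
t 21.88 p [ 0.447  -0.2822  0.0258] yaw 0.341 j [-0.64  0.64  1.68 -0.14  0.9   0.67] F [ 0.2 -0.8 -3.6] T [-0.05  0.02  0.04] op 0.0169
[ 0.44608292 -0.28185666  0.02036241] [-0.12, 0.03, -0.06, -0.01, -0.06, 0.55]
```

servo_tool(motion=[0,0,0,0,0,0.4,1,0,0,0,0,0,0.6,1,0,0,0,0,0,0.6,1])

```text
clock: 22.25
position: [0.4463, -0.2825, 0.0201]
eef_rot: [3.07, 0.528, -0.199]
wrist_force: [-0.7, -0.6, -4.6]
opening: 0.0171
```

```bash
python3 place.py 0 7.4
```

```text
t 22.25 p [ 0.4463 -0.2825  0.0201] yaw 0.341 j [-0.65  0.65  1.68 -0.14  0.89  0.68] F [-0.7 -0.6 -4.6] T [0.02 0.06 0.05] op 0.0171
[ 0.44608292 -0.28185666  0.02036241] [-0.1, 0.02, -0.06, -0.0, -0.07, -0.02]
```

servo_tool(motion=[0,0,0,0,0,0.2,1,0,0,0,0,0,0.25,1])

```text
clock: 22.5
position: [0.4462, -0.2828, 0.0191]
eef_rot: [3.069, 0.528, -0.199]
wrist_force: [-3.6, 2.8, 12.2]
opening: 0.017
```

```bash
python3 place.py 0 7.4
```

```text
t 22.5 p [ 0.4462 -0.2828  0.0191] yaw 0.341 j [-0.65  0.65  1.68 -0.14  0.89  0.68] F [-3.6  2.8 12.2] T [0.47 0.49 0.03] op 0.017
[ 0.44608292 -0.28185666  0.02036241] [-0.04, -0.0, -0.07, 0.01, -0.09, -0.13]
```

servo_tool(motion=[0,0,0,0,0,-0.05,1,0,0,0,0,0,-0.05,5.5,0,0,0,0,0,-0.05,5.5,0,0,0,0,0,-0.05,5.5])

```text
clock: 23.0
position: [0.4463, -0.2829, 0.0196]
eef_rot: [3.069, 0.528, -0.198]
wrist_force: [-0.2, 0.7, -0.4]
opening: 0.0546
```

servo_tool(motion=[0,0,0,-0.6,0,-4,5.5,0,0,0,-1.3,0,-9,5.5,0,0,0,-2,0,-14,5.5,0,0,0,-4,0,-17,5.5])

```text
clock: 23.5
position: [0.4305, -0.2892, 0.1959]
eef_rot: [3.066, 0.529, -0.194]
wrist_force: [0.3, -0.3, -0.7]
opening: 0.0551
```

```bash
python3 -c "
from h import *
s,w=snap('wrist');_,b=snap('side');_,a=snap('scene');st(s)
print('mallet',pin('mallet','wrist'),pin('mallet','side'),'punch',pin('punch_top','side'))
print(proj('side',[.5013,-.2622,.003]))
v=np.vstack([np.hstack([cv2.resize(w,(400,300)),cv2.resize(a[130:320,140:450],(400,300))]),np.hstack([cv2.resize(b[190:290,250:470],(400,300)),cv2.resize(b[260:410,220:440],(400,300))])])
cv2.imwrite('pics/fin.png',v[:,:,::-1])"
```

```text
t 23.5 p [ 0.4305 -0.2892  0.1959] yaw 0.341 j [-0.67  0.41  1.54 -0.11  1.27  0.59] F [ 0.3 -0.3 -0.7] T [ 0.05 -0.07 -0.01] op 0.0551
mallet [(0.75, array([315.3,  69.1]))] [(0.71, array([384.4, 246.6])), (0.27, array([385.5, 273.3]))] punch [(0.55, array([326.7, 302.4]))]
[382.70031535 249.06696735]
```

View pics/fin.png

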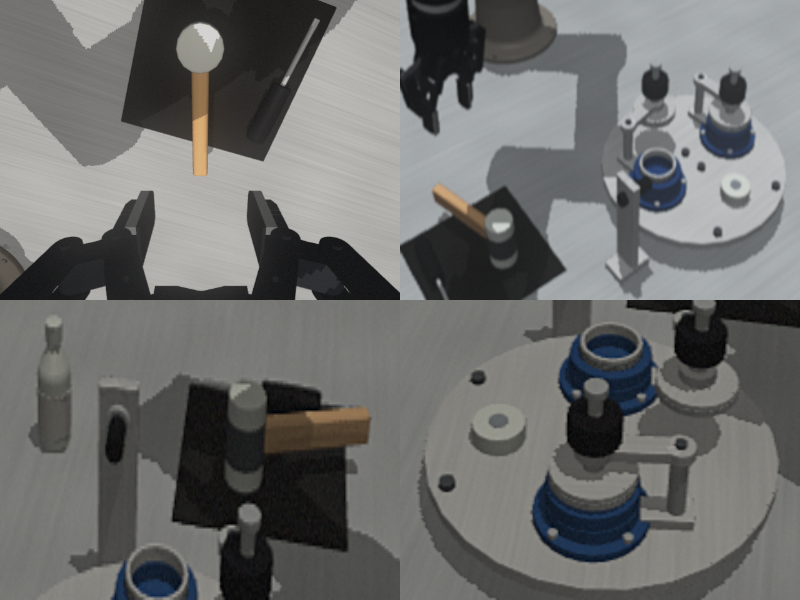

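The final views show the mallet upright on the mat, the cap seated with the punch sprung back up, and everything else in place. Handing in.

```bash
python3 -c "
from h import *
print(robot.close_job(), robot.sense()['clock'])"
```

```text
the job is handed in; nothing more can be done
the job is handed in; nothing more can be done
```

The job is done and handed in at about 24 s on the robot clock, well inside the 67 s limit; the hand-in reports no verdict.

- **Cap:** I screwed the filled jig's cap up to its upper stop, as its height could not be measured well enough to skip this. I then swung it to the arm's end stop over the pot (17.7 N at the stop) and screwed it clockwise about 2.8 rad. The torque jumped to 1.35 N m there, so it is fully home.
- **Strike:** I hit the punch with the mallet, then pressed on because the first blow gave only about 12 N. At about 27 N the punch had stopped moving in the pictures, so I took it as right down. I judged that from force and pictures, as the punch travel itself was not measured. After lifting, the camera found its top back at its raised position.
- **Mallet:** It tilted about 7.4° in the grip during the press. I tilted the tool to level it before setting it down, and it stands on its face on the mat close to where it started.
- **Last checks:** The final pictures show the cap seated, the mallet upright, and the other jig, screwdriver, bottle, spare housing and bracket looking as they were. The gripper was clear of everything.
- **Rough spots:** Screwing up into the upper stop dragged the gripper about 7 mm off the knob (about 32 N sideways), so I let go and gripped it again. No other check disagreed.

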